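Ratchet the kitchen tap's cartridge nut home

TASK

Tighten the brass nut on top of the tap with the red-handled ratchet ring wrench: drop the ring over the nut and swing the handle to and fro between the posts, clockwise to drive and back to slip, without taking the ring off in between and without pushing on the tap with the gripper itself, until the nut is fully home with its red pointer at the red mark. Then lay the wrench back flat on the green glass board and leave everything else standing where it is.

Things in the scene. Friction and masses are not known exactly. Their poses are not given: they have to be found in the camera images.
- tap: Steel kitchen tap, fixed, on a round deck plate 170 mm across, 8 mm high. Origin on the nut's axis, on the worktop; z up. Three upright posts, 120 degrees apart, stop the wrench's handle. The free gap facing the robot is centred on the tap's -x: there the handle can swing 0.72 rad either way. On the +x side lies a steel drip tray 30 mm high (x 90 to 220 mm, y within 100 mm).
- post_a (a point): Top centre of the dark soap-dispenser stem: post 20 mm thick, 138 mm high, 58 mm from the nut's axis at +120 degrees about z from the tap's +x. A thin nozzle points away from the nut.
- post_b (a point): Top centre of the white spray stem: post 20 mm thick, 138 mm high, 58 mm from the nut's axis at -120 degrees from the tap's +x.
- spout (a point): Foot (on the worktop plane) of the gooseneck spout: a pipe 20 mm thick rising 58 mm from the nut's axis on the tap's +x side, up to 190 mm high, then bending away from the nut to 168 mm out.
- nut_seat (a point): Centre of the top face of the nut's round flange (66 mm across), 84 mm above the worktop, on the nut's axis: the wrench's underside rests here when the ring is fully down. Above it: smooth collar 41 mm across, 5 mm high; 20 saw teeth, 40 mm across, up to 13 mm; a taper to 27 mm across at 20 mm; a black stem to 30 mm. A red pointer sticks out from the flange's rim.
- nut (a joint): Turn of the nut, rad, about the vertical; grows clockwise seen from above; 2.6 is the stop (fully home, red pointer at the red mark). It starts between 0 and 0.7, resists with 0.28 N m and stays where it is left.
- tap_mark (a point): Top of the fixed red mark, 14 mm long, 55 mm out from the nut's axis, at +60 degrees about z from the tap's +x, 84 mm above the worktop.
- wrench: Ratchet ring wrench, 0.32 kg, lying on the board right side up. Origin: centre of the ring's underside, z up. Steel ring 60 mm outside, 46 mm inside, 16 mm high. The handle runs along its -x: steel neck 25 to 43 mm out, red bar 16 mm wide (y) 42 to 148 mm out, its underside 10 mm and top 26 mm up, black butt to 163 mm reaching down to the underside. Centre of mass about 85 mm out.
- wrench_pawl (a point): The spring pawl inside the ring on the handle's side, 17 mm from the ring's centre. It drives the nut clockwise (seen from above) and slips counter-clockwise with under 0.15 N m. Tooth pitch 0.314 rad: up to that much of a drive stroke is lost before it bites. Pushing the ring down over the nut or pulling it off takes under 8 N; no turning is needed to line it up.
- wrench_grip (a point): Middle of the red bar, 95 mm from the ring's centre, 18 mm above the underside: where to grip.
- wrench_butt (a point): Middle of the black butt, 155 mm from the ring's centre, 13 mm above the underside.
- board: Green glass board, fixed, 260 (x) by 240 (y) by 6 mm; origin at the centre of its underside, on the worktop.
- cartridge: Worn white tap cartridge, 34 mm across, 50 mm high, standing near a corner of the board's +x end. Origin: underside. Leave alone.
- lever_cap: Steel tap handle, 38 mm across, 28 mm high, its lever to its -y to 53 mm, near the other corner of the board's +x end. Origin: underside. Leave alone.
- sponge: Yellow and green sponge, 60 x 90 x 32 mm, on the worktop beside the tap's plate, on the robot's side. Origin: underside. Leave alone.
- mug: Blue mug, 80 mm across, 90 mm high. Origin: underside. Leave alone.
- soap: Green soap bottle, red cap, 64 mm across, 180 mm high. Origin: underside. Leave alone.
- canister: Yellow canister, 80 mm across, 150 mm high. Origin: underside. Leave alone.
- jar: Amber jar with red lid, 76 mm across, 110 mm high. Origin: underside. Leave alone.
Mind the look-alikes: they are no part of the job. Of the things that look like the wrench, the smaller one is meant.

How it is judged:
By the outcome, as a careful person would: the job done as asked, in the order asked, and still so for the second after the job is handed in, with the robot touching nothing.
It also fails if it takes over 67 s, if anything falls off the work surface, if the arm or the gripper's body presses on something with over 40 N, if the wrist force passes 120 N, or if a joint passes its speed limit or range.

ROBOT

A 6-joint arm with a two-finger parallel gripper is mounted at the origin on the work surface. World frame = base frame: x ahead of the robot, y to its left, z up, the work surface at z = 0. Lengths are in m, angles in degrees, forces in N, time in s.
With the tool pointing down it reaches from about 0.25 to 0.725 m from the base axis. Payload 9.7 kg.
Tool frame: the origin (TCP) lies midway between the tips of the shut fingers; the grasp point (between the pads) lies 19 mm behind it (bot.pinch_z is the distance from the TCP to the grasp point, in m); z points along the fingers, y is the line along which they close (so a half turn about z gives the same grasp; the last joint's range is limited). The gripper opens to 85 mm and grips with 20 to 120 N. Pads are 22 mm wide; open, the fingers measure 114 mm over their backs; the gripper's body (76 mm by 85 mm) begins 54 mm behind the grasp point. The pads swing forward as they close: fully open they stand 13 mm farther back than shut.
Start: joints at [-67.724, 4.979, 10.078, 95.1, 0, 90], TCP at [0.208, -0.509, 0.204] pointing down, gripper open.
Joint ranges: [-179.16, 179.16], [-48.56, 103.87], [-65.8, 70.77], [-126.05, 130.52], [-82.76, 87.17], [-180, 180]. Speed limits (degrees/s): [127.2, 127.2, 147.25, 180, 180, 180].

INTERFACE

Orientations are given as [roll, pitch, yaw] about the fixed x, y, z axes, in that order (R = Rz(yaw) Ry(pitch) Rx(roll)).
In Python, from workcell import sensors, camera, ticket, bot gives the robot as it stands.
- The arm moves only by the shell command python3 -m handwheel 'ROWS' [FORCE]. ROWS is a JSON object of lists of equal length, an entry for each row: "gripper": the opening, from -1 (shut) to 1 (fully open); "slide": the shift along the tool's x, y, z in mm, a list of three; "yaw": the turn about the tool's z in rad. A call has 1 to 8 rows; each row shifts and turns the commanded pose from where the row before left it, along the tool's axes as they then stand; what a row does not reach is not made up. A row lasts 1/12 s, in which the tool goes at most 41.7 mm and 7.16 degrees, less where a joint would pass 70% of its speed; a pose out of reach is approached as far as the arm can. A call is refused whole if a number of a shift passes 41.7 or a number of a turn 0.125, either way. A call with a gripper value outside its range is refused whole. The fingers move at their own pace and stop on an object; FORCE is the grip in N (left out, the last holds). Time passes only in rows, so rows that do not move let the fingers close. It gives the time, the measured TCP pose, the force, the opening and the grip force at its end, in the units of the state.
- sensors.get_obs(): the state, without advancing time (a new reading comes with each control period).
- camera(name): name is "side" or "top" or "wrist"; returns a dict with "img" (420x560x3 uint8, red, green, blue), "fx", "fy", "cx", "cy" (pixels), "R" (3x3) and "t" (3): a world point X has camera coordinates R X + t. Camera axes: x right, y down, z forward; pixel columns grow to the right and rows downward; lengths in m; the calibration is good to about 2 mm. A picture is of the moment at which its call begins. There is no depth.
- ticket.job_done(): hands the job in; it is judged then, once.
The state is a dict: "time": time; "q": joint angles; "qd": joint speeds; "joint_efforts": joint torques, N m; "ee_pos": TCP position; "tcp_rot": TCP orientation; "wrist_force": force on the tool from outside, world axes, zero at the start; "torque": the same for the moment, N m; "opening": finger opening in m; "grasp_force": force on a finger pad.
Only numpy, scipy, OpenCV 4.12 (cv2) and the standard library are available. Lean on these libraries where they do the work, as an engineer would, in place of code of your own. Each camera call takes 0.05 s, during which the arm holds its last target. There are 200 camera calls.

## Working session

There is one attempt and no reset: what is moved stays moved. The work goes in short steps, Python scripts to look and compute and a shell command to move; the robot and the scene stay as the last step left them, time stands still between calls to the robot, and variables do not carry over. Pictures are saved under pics/ and viewed, at most 10 in all, crops included, and the job is handed in when it is done.

```bash
mkdir -p pics; ls
cat > look.py <<'E'
import cv2,numpy as np,pickle,sys
from workcell import sensors,camera
def snap(n,tag):
    c=camera(n); pickle.dump(c,open(f'pics/{tag}.pkl','wb')); cv2.imwrite(f'pics/{tag}.png',c['img'][:,:,::-1]); return c
E
python3 - <<'E'
from look import *
for n in('top','side'):
    c=snap(n,n+'0'); print(n,c['fx'],c['cx'],c['cy'],np.round(c['R'],3).tolist(),np.round(c['t'],3))
print(sensors.get_obs())
E
```

```text
pics
top 437.1398728567362 278.74646093231377 208.38073194112386 [[0.017, -1.0, -0.002], [-0.996, -0.016, -0.083], [0.083, 0.004, -0.997]] [-0.007  0.54   1.287]
side 467.1945266474832 280.3306365562408 206.67223958294267 [[-0.826, -0.564, 0.021], [-0.402, 0.562, -0.723], [0.396, -0.606, -0.69]] [0.417 0.299 1.016]
{'time': 0.1, 'q': array([-6.77247432e+01,  5.00777640e+00,  1.00380208e+01,  9.50999579e+01,
       -5.51712482e-04,  8.99988423e+01]), 'qd': array([-0.10846736, -0.09939476,  0.11890379, -0.0253888 , -0.02818418,
        0.01893507]), 'joint_efforts': array([-7.63739972e-04, -5.21561015e+01,  4.65651834e+01,  1.61734514e-02,
       -5.40579583e-05, -1.59609806e-05]), 'ee_pos': array([ 0.2083843 , -0.50872701,  0.20334693]), 'tcp_rot': array([-1.79930287e+02,  5.50303425e-04,  2.22764152e+01]), 'wrist_force': array([ 0.37306454, -0.17446149, -0.22442313]), 'torque': array([-0.00742451,  0.01359962,  0.01822163]), 'grasp_force': 0.0, 'opening': 0.08552067298911192}
```

View pics/top0.png

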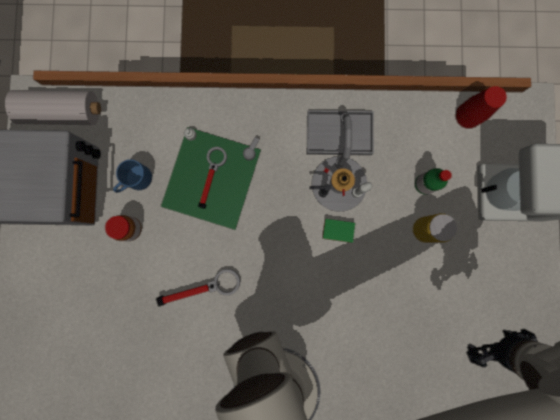

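View pics/side0.png

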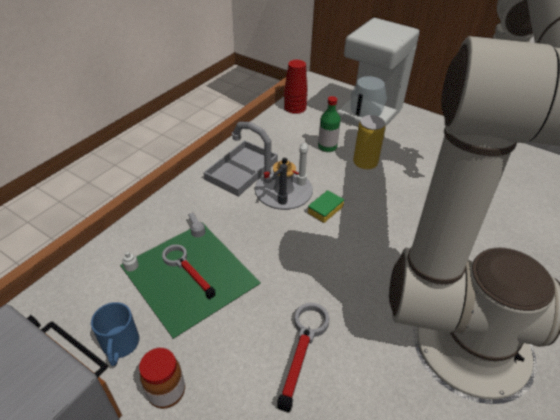

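Top view: wrench candidates are the one on the board (ring 216,157; butt 203,205) and one on the bare worktop (ring 228,280; butt 160,302). The board one is smaller and lies on the green board, so it fits. The tap is at about (343,180) with the sponge at (339,230). One enlarged montage to confirm.

Run:
```python
import cv2,numpy as np
t=cv2.imread('pics/top0.png');s=cv2.imread('pics/side0.png')
def crop(im,x,y,w=80,h=60,k=5):
    c=cv2.resize(im[y:y+h,x:x+w],None,fx=k,fy=k,interpolation=cv2.INTER_CUBIC)
    c=cv2.convertScaleAbs(c,alpha=1.4)
    for i in range(0,w,10): cv2.line(c,(i*k,0),(i*k,6),(255,255,255),1); cv2.putText(c,str(x+i),(i*k,16),0,.33,(255,255,255),1)
    for i in range(10,h,10): cv2.line(c,(0,i*k),(6,i*k),(255,255,255),1); cv2.putText(c,str(y+i),(8,i*k+4),0,.33,(255,255,255),1)
    return c
m=np.vstack([np.hstack([crop(t,170,150),crop(t,303,150)]),np.hstack([crop(s,150,240),crop(s,250,135)])])
cv2.imwrite('pics/m0.png',m)
```

```text
(no output)
```

View pics/m0.png

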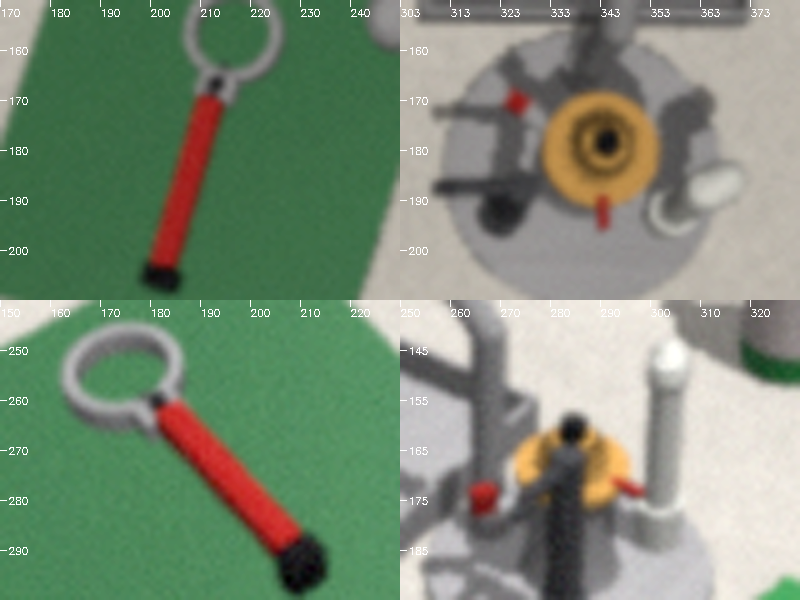

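Top-left/bottom-left: the board wrench lies with ring at top (216.8,156.5), bar middle (207.4,186.2), butt (202,205.5); in the side view, ring (174,254), bar middle (196.4,274.6). The nut's stem top is at (344.2,178.2) top / (284.6,160.6) side, with pointer toward the robot at (343.5,192) and red mark (326,170.5).

```bash
cat >> look.py <<'E'
def ray(c,u,v):
    d=c['R'].T@np.array([(u-c['cx'])/c['fx'],(v-c['cy'])/c['fy'],1]); return -c['R'].T@c['t'],d/np.linalg.norm(d)
def tri(obs):
    A=0;b=0;
    for c,u,v in obs:
        o,d=ray(c,u,v);P=np.eye(3)-np.outer(d,d);A=A+P;b=b+P@o
    X=np.linalg.solve(A,b); return X,[np.linalg.norm((np.eye(3)-np.outer(ray(*q)[1],ray(*q)[1]))@(X-ray(*q)[0])) for q in obs]
def onz(c,u,v,z):
    o,d=ray(c,u,v); return o+d*(z-o[2])/d[2]
E
python3 - <<'E'
from look import *
np.set_printoptions(precision=4,suppress=True)
t=pickle.load(open('pics/top0.pkl','rb'));s=pickle.load(open('pics/side0.pkl','rb'))
P=dict(ring=((216.7,156.5),(174.2,253.5)),bar=((207.3,186.1),(196.4,274.4)),butt=((202.2,205.5),(210.2,292)),
 stem=((344.2,178.2),(284.6,160.6)),postb=((368,186.2),(303.8,145.5)),posta=((322.8,192.5),(283.5,167)),mark=((326.5,170.5),(266.7,173.5)),ptr=((343.5,192.5),(296,172)))
for k,(a,b) in P.items():
    X,e=tri([(t,*a),(s,*b)]); print(k,X,np.round(np.array(e)*1e3,1))
print('bar@32',onz(t,*P['bar'][0],.032),'ring@22',onz(t,*P['ring'][0],.022),'butt@.03',onz(t,*P['butt'][0],.03))
print('side: bar@32',onz(s,*P['bar'][1],.032))
print('stem@114',onz(t,*P['stem'][0],.114),onz(s,*P['stem'][1],.114)); print('flange@84',onz(t,343.2,180,.084))
print('mark',onz(t,*P['mark'][0],.084)); print('plate c',onz(t,339,183.5,.008))
E
```

```text
ring [0.6949 0.1927 0.0167] [1.3 1.3]
bar [0.6014 0.216  0.0267] [2.6 2.6]
butt [0.5445 0.2316 0.0194] [1.3 1.3]
stem [ 0.62   -0.1822  0.1056] [2.2 2.2]
postb [ 0.5959 -0.2435  0.131 ] [1.1 1.1]
posta [ 0.5765 -0.1167  0.1455] [1.2 1.2]
mark [ 0.6464 -0.1347  0.0781] [1.6 1.6]
ptr [ 0.5822 -0.1839  0.0816] [2.4 2.4]
bar@32 [0.6029 0.2167 0.032 ] ring@22 [0.6949 0.1927 0.022 ] butt@.03 [0.5447 0.2305 0.03  ]
side: bar@32 [0.5957 0.2177 0.032 ]
stem@114 [ 0.6206 -0.1798  0.114 ] [ 0.6121 -0.174   0.114 ]
flange@84 [ 0.62   -0.1814  0.084 ]
mark [ 0.6468 -0.1333  0.084 ]
plate c [ 0.6206 -0.1796  0.008 ]
```

Heights and sizes check out (ring–butt 155 mm, mark at 60°, 54 mm out). Wrench grip is at ≈(0.603,0.2165), yaw −14.5°; nut axis ≈(0.620,−0.181), tap yaw ≈0. Moving over the wrench.

```bash
R='' ; python3 -m handwheel '{"gripper":[1,1,1,1,1,1,1,1],"slide":[[26.7,-21.7,0],[26.7,-21.7,0],[26.7,-21.7,0],[26.7,-21.7,0],[26.7,-21.7,0],[26.7,-21.7,0],[26.7,-21.7,0],[26.7,-21.7,0]],"yaw":[0,0,0,0,0,0,0,0]}' 60
python3 -m handwheel '{"gripper":[1,1,1,1,1,1,1,1],"slide":[[26.7,-21.7,0],[26.7,-21.7,0],[26.7,-21.7,0],[26.7,-21.7,0],[26.7,-21.7,0],[26.7,-21.7,0],[26.7,-21.7,0],[26.7,-21.7,0]],"yaw":[0,0,0,0,0,0,0,0]}'
```

```text
time: 0.77
ee_pos: [0.3406, -0.2658, 0.2038]
tcp_rot: [-180.0, 0.0, 22.3]
wrist_force: [1.0, -0.0, -0.1]
opening: 0.0853
grasp_force: 0.0
time: 1.43
ee_pos: [0.4725, -0.024, 0.2038]
tcp_rot: [-180.0, 0.0, 22.3]
wrist_force: [1.3, -1.3, 0.9]
opening: 0.0854
grasp_force: 0.0
```

```bash
python3 -m handwheel '{"gripper":[1,1,1,1,1,1,1,1],"slide":[[26.5,-21.6,0],[26.5,-21.6,0],[26.5,-21.6,0],[26.5,-21.6,0],[26.5,-21.6,0],[26.5,-21.6,0],[26.5,-21.6,0],[26.5,-21.6,0]],"yaw":[0,0,0,0,0,0,0,0]}'
python3 -m handwheel '{"gripper":[1,1,1,1,1,1,1,1],"slide":[[0,0,10],[0,0,10],[0,0,10],[0,0,10],[0,0,10],[0,0,10],[0,0,0],[0,0,0]],"yaw":[0.107,0.107,0.107,0.107,0.107,0.107,0,0]}'
python3 - <<'E'
from look import *
c=snap('wrist','w1');o=sensors.get_obs();print(o['ee_pos'],o['tcp_rot'],o['q'])
print(c['fx'],np.round(c['R'],3).tolist(),(-c['R'].T@c['t']).round(4))
E
```

```text
time: 2.1
ee_pos: [0.6032, 0.2162, 0.2034]
tcp_rot: [180.0, 0.0, 22.3]
wrist_force: [0.8, -0.5, -0.4]
opening: 0.085
grasp_force: 0.0
time: 2.77
ee_pos: [0.6265, 0.0594, 0.1432]
tcp_rot: [-173.2, 2.0, 2.1]
wrist_force: [0.3, 0.4, -0.1]
opening: 0.0855
grasp_force: 0.0
[0.62678017 0.06066349 0.14396068] [-173.18369979    1.91088719    2.21220732] [  2.15467248  17.32347343  17.42908338  92.02336953   6.81437826
 179.94208805]
310.91629293583276 [[0.033, -0.992, -0.119], [-0.939, -0.072, 0.336], [-0.342, 0.1, -0.934]] [0.7115 0.042  0.3099]
```

View pics/w1.png

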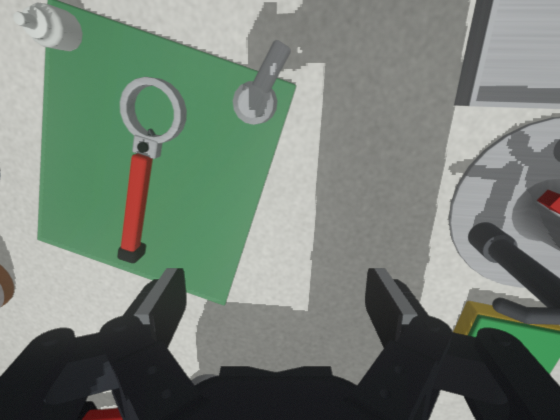

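Wrist view shows the board wrench clearly (ring 152,108; bar 135,200), but joint 6 hit its 180° end. I'll use the half-turned grasp (tool yaw 165.5°) instead, turning the other way.

```bash
for i in 1; do python3 -m handwheel '{"gripper":[1,1,1,1,1,1,1,1],"slide":[[0,0,0],[0,0,0],[0,0,0],[0,0,0],[0,0,0],[0,0,0],[0,0,0],[0,0,0]],"yaw":[-0.124,-0.124,-0.124,-0.124,-0.124,-0.124,-0.124,-0.124]}'; done
python3 -m handwheel '{"gripper":[1,1,1,1,1,1,1,1],"slide":[[0,0,0],[0,0,0],[0,0,0],[0,0,0],[0,0,0],[0,0,0],[0,0,0],[0,0,0]],"yaw":[-0.124,-0.124,-0.124,-0.124,-0.124,-0.124,-0.124,-0.124]}'
```

```text
time: 3.48
ee_pos: [0.627, 0.0629, 0.145]
tcp_rot: [-174.8, -4.7, 59.3]
wrist_force: [0.6, 0.3, 0.9]
opening: 0.0858
grasp_force: 0.0
time: 4.15
ee_pos: [0.627, 0.0628, 0.145]
tcp_rot: [178.9, -7.0, 116.4]
wrist_force: [-0.2, -0.5, -1.0]
opening: 0.0853
grasp_force: 0.0
```

The saturated row left a 7° tilt in the commanded pose. Mend: run joint 6 to its other end so the symmetric saturation takes the tilt back out. It's clear space here, and the clock has room.

```bash
python3 -m handwheel '{"gripper":[1,1,1,1,1,1,1,1],"slide":[[0,0,0],[0,0,0],[0,0,0],[0,0,0],[0,0,0],[0,0,0],[0,0,0],[0,0,0]],"yaw":[-0.125,-0.125,-0.125,-0.125,-0.125,-0.125,-0.125,-0.125]}' |sed -n 1,3p
python3 -m handwheel '{"gripper":[1,1,1,1,1,1,1,1],"slide":[[0,0,0],[0,0,0],[0,0,0],[0,0,0],[0,0,0],[0,0,0],[0,0,0],[0,0,0]],"yaw":[-0.125,-0.125,-0.125,-0.125,-0.125,-0.125,-0.125,-0.125]}' |sed -n 1,3p
python3 -m handwheel '{"gripper":[1,1,1,1,1,1,1,1],"slide":[[0,0,0],[0,0,0],[0,0,0],[0,0,0],[0,0,0],[0,0,0],[0,0,0],[0,0,0]],"yaw":[-0.125,-0.125,-0.125,-0.125,-0.125,-0.125,-0.125,-0.125]}' |sed -n 1,3p
python3 -m handwheel '{"gripper":[1,1,1,1,1,1,1,1],"slide":[[0,0,0],[0,0,0],[0,0,0],[0,0,0],[0,0,0],[0,0,0],[0,0,0],[0,0,0]],"yaw":[-0.125,-0.125,-0.125,-0.125,-0.125,-0.125,-0.125,-0.125]}' |sed -n 1,3p
python3 -c "
from workcell import sensors;o=sensors.get_obs();print(o['ee_pos'],o['tcp_rot'],o['q'])"
```

```text
time: 4.82
ee_pos: [0.627, 0.0629, 0.145]
tcp_rot: [173.5, -2.8, 173.8]
time: 5.48
ee_pos: [0.627, 0.0628, 0.145]
tcp_rot: [174.1, 3.9, -129.3]
time: 6.15
ee_pos: [0.627, 0.0628, 0.145]
tcp_rot: [-179.9, 7.0, -71.8]
time: 6.82
ee_pos: [0.627, 0.0628, 0.145]
tcp_rot: [-174.0, 3.7, -14.3]
[0.62696337 0.06282791 0.14500026] [-173.99677642    3.6969099   -14.29258026] [   2.35342606   17.27570622   17.48786939   92.02887093    6.80961831
 -163.26816983]
```

```bash
python3 -m handwheel '{"gripper":[1,1,1,1],"slide":[[0,0,0],[0,0,0],[0,0,0],[0,0,0]],"yaw":[-0.125,-0.125,-0.107,-0.107]}' |sed -n 2,3p
python3 -c "
from workcell import sensors;o=sensors.get_obs();print(o['q'])"
python3 -m handwheel '{"gripper":[1],"slide":[[0,0,0]],"yaw":[-0.107]}' |sed -n 2,3p
python3 -m handwheel '{"gripper":[1],"slide":[[0,0,0]],"yaw":[-0.107]}' |sed -n 2,3p
python3 -c "
from workcell import sensors;o=sensors.get_obs();print(o['q'])"
```

```text
ee_pos: [0.6233, 0.1046, 0.1446]
tcp_rot: [-175.0, 0.8, 6.9]
[   7.07892927   16.42904527   16.53012768   90.87331949    4.96683126
 -179.86704049]
ee_pos: [0.618, 0.1344, 0.1446]
tcp_rot: [-176.2, 0.2, 10.3]
ee_pos: [0.6113, 0.1628, 0.1447]
tcp_rot: [-177.5, -0.1, 13.6]
[  13.65754656   15.52976807   15.53975783   89.86443959    2.54875277
 -179.94075806]
```

Working as predicted; two more rows bring it upright.

```bash
python3 -m handwheel '{"gripper":[1],"slide":[[0,0,0]],"yaw":[-0.107]}' |sed -n 2,3p
python3 -m handwheel '{"gripper":[1],"slide":[[0,0,0]],"yaw":[-0.09]}' |sed -n 2,3p
python3 -c "
from workcell import sensors;o=sensors.get_obs();print(o['ee_pos'],o['tcp_rot'],o['q'])"
```

```text
ee_pos: [0.603, 0.1904, 0.1447]
tcp_rot: [-178.7, -0.4, 16.8]
ee_pos: [0.5947, 0.2135, 0.1447]
tcp_rot: [-179.8, -0.5, 19.6]
[0.59470027 0.21350329 0.14474356] [-179.75185828   -0.48127813   19.57144495] [  19.62622459   15.06570559   15.01755898   89.47033824    0.24768147
 -179.94522178]
```

```bash
python3 -m handwheel '{"gripper":[1,1,1,1,1,1,1,1],"slide":[[0,0,0],[0,0,0],[0,0,0],[0,0,0],[0,0,0],[0,0,0],[0,0,0],[0,0,0]],"yaw":[0.125,0.125,0.125,0.125,0.125,0.125,0.125,0.125]}' |sed -n 1,3p
python3 -m handwheel '{"gripper":[1,1,1,1,1,1,1,1],"slide":[[0,0,0],[0,0,0],[0,0,0],[0,0,0],[0,0,0],[0,0,0],[0,0,0],[0,0,0]],"yaw":[0.125,0.125,0.125,0.125,0.125,0.125,0.125,0.125]}' |sed -n 1,3p
python3 -m handwheel '{"gripper":[1,1,1,1,1,1,1,1],"slide":[[0,0,0],[0,0,0],[0,0,0],[0,0,0],[0,0,0],[0,0,0],[0,0,0],[0,0,0]],"yaw":[0.125,0.125,0.125,0.125,0.125,0.125,0.125,0.125]}' |sed -n 1,3p
python3 -m handwheel '{"gripper":[1,1,1,1,1,1,1,1],"slide":[[0,0,0],[0,0,0],[0,0,0],[0,0,0],[0,0,0],[0,0,0],[0,0,0],[0,0,0]],"yaw":[0.125,0.125,0.125,0.125,0.125,0.1,0,0]}' |sed -n 1,3p
python3 - <<'E'
from look import *
c=snap('wrist','w2');o=sensors.get_obs();print(o['ee_pos'],o['tcp_rot'],o['q'])
for p in [(.695,.1927,.022),(.603,.2165,.032),(.5447,.2305,.03),(.62,-.181,.084)]:
    x=c['R']@np.array(p)+c['t'];print(p,x[:2]/x[2]*c['fx']+[c['cx'],c['cy']])
E
```

```text
time: 8.15
ee_pos: [0.5952, 0.2118, 0.1447]
tcp_rot: [-179.5, 0.0, -38.3]
time: 8.82
ee_pos: [0.5952, 0.2117, 0.1447]
tcp_rot: [-179.7, 0.5, -95.6]
time: 9.48
ee_pos: [0.5952, 0.2118, 0.1447]
tcp_rot: [179.8, 0.5, -152.9]
time: 10.15
ee_pos: [0.5953, 0.2113, 0.1445]
tcp_rot: [179.5, 0.2, 166.1]
[0.5953511  0.21104424 0.14440281] [179.51732067   0.19397155 166.09755895] [19.37185304 15.09411614 15.01456398 89.49345579  0.29712427 33.2745842 ]
(0.695, 0.1927, 0.022) [279.92059139 285.47213569]
(0.603, 0.2165, 0.032) [281.74338702 203.49808784]
(0.5447, 0.2305, 0.03) [281.69138876 138.79696724]
(0.62, -0.181, 0.084) [-145.36036576  341.33259311]
```

View pics/w2.png

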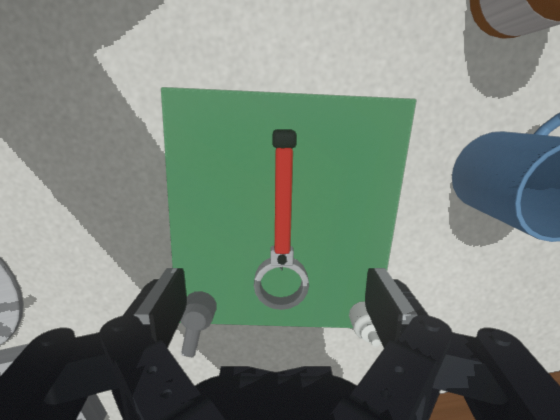

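The wrist view confirms it: ring (281,284), bar middle (284,200), butt (284,138), within 3 px of the predictions; nothing stands beside the bar.

Run:
```python
from look import *
c=pickle.load(open('pics/w2.pkl','rb'));t=pickle.load(open('pics/top0.pkl','rb'))
o=sensors.get_obs()
r=onz(c,281,283.5,.022);b=onz(c,284,200,.032);u=onz(c,284,138.5,.032)
a=np.degrees(np.arctan2(*(u-r)[[1,0]]));print(r,b,u,'yaw',a)
print('tri bar',tri([(c,284,200),(t,207.3,186.1)]))
e=np.array([np.cos(np.radians(a)),np.sin(np.radians(a))]);g=r[:2]+.095*e;print('grip',g)
psi=np.radians(o['tcp_rot'][2]);d=g-o['ee_pos'][:2]
print('tool xy mm',1e3*(d@[np.cos(psi),np.sin(psi)]),1e3*(d@[np.sin(psi),-np.cos(psi)]),'yaw',psi-np.radians(a))
```

```text
[0.69293647 0.19439085 0.022     ] [0.60015532 0.21938016 0.032     ] [0.54475756 0.23254164 0.032     ] yaw 165.56194717702408
tri bar (array([0.60462956, 0.21904627, 0.01722318]), [np.float64(0.00024320408064377886), np.float64(0.00024320408064371784)])
grip [0.60093678 0.21807749]
tool xy mm -3.7321742659503583 8.16928773723236 yaw 0.009348188883989472
```

```bash
python3 -m handwheel '{"gripper":[1,1,1,1,1,1,1,1],"slide":[[-3.7,8,15],[0,0,20],[0,0,20],[0,0,20],[0,0,20],[0,0,20],[0,0,17],[0,0,0]],"yaw":[0.01,0,0,0,0,0,0,0]}'
python3 -m handwheel '{"gripper":[-1,-1,-1,-1,-1,-1,-1,-1],"slide":[[0,0,0],[0,0,0],[0,0,0],[0,0,0],[0,0,0],[0,0,0],[0,0,0],[0,0,0]],"yaw":[0,0,0,0,0,0,0,0]}' 80
```

```text
time: 10.87
ee_pos: [0.5996, 0.2176, 0.0083]
tcp_rot: [179.7, -0.1, 165.4]
wrist_force: [0.2, 0.9, -1.2]
opening: 0.0854
grasp_force: 0.0
time: 11.53
ee_pos: [0.6019, 0.2179, 0.0123]
tcp_rot: [179.5, 0.2, 165.2]
wrist_force: [-0.3, -0.4, 0.2]
opening: -0.0002
grasp_force: 0.0
```

The grasp is empty (opening 0), so look.

Run:
```python
from look import *
a=snap('wrist','w3')['img'];b=snap('side','s3')['img'];t=snap('top','t3')['img']
m=np.hstack([cv2.resize(a,(400,300)),cv2.resize(b[200:320,100:260],(400,300))])
cv2.imwrite('pics/m3.png',np.vstack([m,np.hstack([cv2.resize(t[120:240,150:310],(400,300)),cv2.resize(a[200:350,180:380],(400,300))])])[:,:,::-1])
o=sensors.get_obs();print(o['ee_pos'],o['opening'])
```

```text
[0.60177699 0.21784434 0.01214841] -0.00018798430889265772
```

View pics/m3.png

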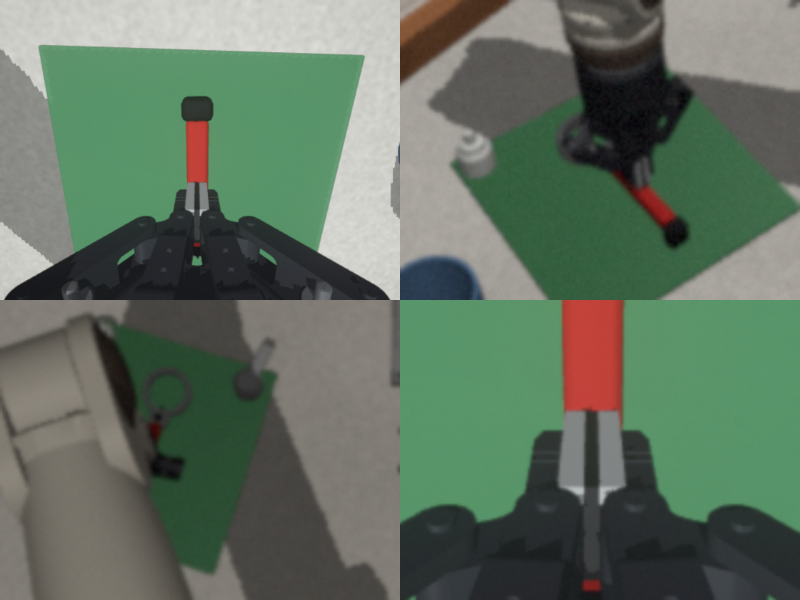

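The fingers sit right over the bar, yet the readings say shut with no force. A small lift will tell whether the wrench is held: if it is, its wrist-image position won't change.

```bash
cat >> look.py <<'E'
def redbox(im,roi=None):
    r=im.astype(int);m=((r[:,:,0]>110)&(r[:,:,1]<80)&(r[:,:,2]<80)).astype(np.uint8)
    n,l,s,c=cv2.connectedComponentsWithStats(m); return [(*s[i].tolist(),*c[i].round(1)) for i in range(1,n) if s[i][4]>40]
E
python3 -m handwheel '{"gripper":[-1,-1,-1,-1,-1],"slide":[[0,0,-8],[0,0,-8],[0,0,-8],[0,0,-6],[0,0,0]],"yaw":[0,0,0,0,0]}'
python3 - <<'E'
from look import *
print(redbox(pickle.load(open('pics/w3.pkl','rb'))['img'])); print(redbox(snap('wrist','w4')['img']))
print(redbox(pickle.load(open('pics/s3.pkl','rb'))['img'])); print(redbox(snap('side','s4')['img']))
E
```

```text
time: 12.1
ee_pos: [0.6027, 0.218, 0.0445]
tcp_rot: [179.4, 0.3, 165.2]
wrist_force: [1.0, 0.5, 0.8]
opening: 0.0001
grasp_force: 0.0
[(261, 169, 31, 92, 2550, np.float64(276.0), np.float64(211.5))]
[(262, 158, 26, 98, 2376, np.float64(274.8), np.float64(205.2))]
[(288, 59, 18, 9, 123, np.float64(297.0), np.float64(63.0)), (195, 275, 15, 14, 92, np.float64(202.1), np.float64(281.5)), (283, 335, 27, 61, 599, np.float64(296.1), np.float64(365.3)), (139, 348, 37, 33, 920, np.float64(157.0), np.float64(364.0))]
[(288, 59, 18, 5, 70, np.float64(296.6), np.float64(61.4)), (191, 270, 19, 19, 126, np.float64(200.0), np.float64(279.2)), (283, 335, 27, 61, 605, np.float64(296.0), np.float64(365.4)), (139, 348, 37, 33, 922, np.float64(156.9), np.float64(364.1))]
```

Run:
```python
from look import *
for k in('w2','w3','w4'):
    c=pickle.load(open(f'pics/{k}.pkl','rb'));im=c['img'].astype(int);C=-c['R'].T@c['t']
    out=[]
    for v in (160,175,190,205):
        x=np.where((im[v,:,0]>1.8*im[v,:,1])&(im[v,:,0]>90))[0]; x=x[(x>230)&(x<330)]
        if len(x): out.append((v,x.min(),x.max(),round(c['fx']*.016/(x.max()-x.min()+1),4)))
    d=im.sum(2); col=im[:,276 if k!='w2' else 284]
    print(k,C.round(4),out); print('  col', [ (v,col[v].tolist()) for v in range(100,185,6)])
```

```text
w2 [0.5184 0.2285 0.3149] [(160, np.int64(276), np.int64(291), np.float64(0.3109)), (175, np.int64(276), np.int64(291), np.float64(0.3109)), (190, np.int64(276), np.int64(290), np.float64(0.3316)), (205, np.int64(275), np.int64(290), np.float64(0.3109))]
  col [(100, [87, 139, 102]), (106, [86, 139, 101]), (112, [85, 139, 100]), (118, [85, 139, 99]), (124, [86, 140, 100]), (130, [43, 54, 43]), (136, [45, 52, 46]), (142, [48, 54, 48]), (148, [129, 52, 42]), (154, [180, 63, 54]), (160, [180, 63, 53]), (166, [179, 62, 52]), (172, [180, 63, 53]), (178, [179, 62, 53]), (184, [180, 62, 53])]
w3 [0.5252 0.2363 0.1828] [(175, np.int64(261), np.int64(291), np.float64(0.1605)), (190, np.int64(261), np.int64(290), np.float64(0.1658)), (205, np.int64(261), np.int64(290), np.float64(0.1658))]
  col [(100, [92, 150, 108]), (106, [91, 149, 107]), (112, [91, 150, 108]), (118, [90, 149, 106]), (124, [90, 149, 106]), (130, [89, 149, 107]), (136, [36, 48, 39]), (142, [46, 53, 47]), (148, [44, 51, 44]), (154, [48, 55, 50]), (160, [48, 53, 48]), (166, [44, 47, 40]), (172, [186, 63, 54]), (178, [193, 66, 58]), (184, [193, 67, 58])]
w4 [0.5256 0.2363 0.2148] [(160, np.int64(263), np.int64(286), np.float64(0.2073)), (175, np.int64(262), np.int64(287), np.float64(0.1913)), (190, np.int64(263), np.int64(287), np.float64(0.199)), (205, np.int64(263), np.int64(286), np.float64(0.2073))]
  col [(100, [93, 150, 107]), (106, [92, 149, 107]), (112, [92, 149, 107]), (118, [91, 149, 107]), (124, [91, 148, 107]), (130, [44, 62, 48]), (136, [50, 58, 52]), (142, [52, 59, 53]), (148, [50, 56, 50]), (154, [47, 53, 45]), (160, [186, 65, 56]), (166, [193, 68, 58]), (172, [193, 67, 58]), (178, [193, 67, 58]), (184, [193, 67, 58])]
```

Run:
```python
from look import *
L={k:pickle.load(open(f'pics/{k}.pkl','rb')) for k in('w2','w3','w4','t3','s3')}
def bnd(k,u):
    im=L[k]['img'].astype(int)[:,u];return [v for v in range(110,200) if im[v,0]<100 and im[v+1,0]>=100][0]+.5, [v for v in range(90,200) if im[v,1]>100 and im[v+1,1]<=100][:1]
us={'w2':284,'w3':276,'w4':275}
B={k:bnd(k,u) for k,u in us.items()};print(B)
for a,b in(('w2','w3'),('w2','w4'),('w3','w4')):
    print(a,b,tri([(L[a],us[a],B[a][0]),(L[b],us[b],B[b][0])]), tri([(L[a],us[a],B[a][1][0]),(L[b],us[b],B[b][1][0])])[0])
# finger geometry check: project TCP into wrist, side and top
for k,p in(('w3',(.6018,.2178,.0121)),('s3',(.6018,.2178,.0121)),('w4',(.6027,.218,.0445))):
    x=L[k]['R']@np.array(p)+L[k]['t'];print(k,x[:2]/x[2]*L[k]['fx']+[L[k]['cx'],L[k]['cy']])
```

```text
{'w2': (147.5, [128]), 'w3': (169.5, [134]), 'w4': (157.5, [129])}
w2 w3 (array([0.55233862, 0.23076612, 0.03326655]), [np.float64(7.540880059855123e-05), np.float64(7.540880059855714e-05)]) [0.53674801 0.23491184 0.02261604]
w2 w4 (array([0.55331523, 0.23077593, 0.02486332]), [np.float64(1.0921616311509115e-05), np.float64(1.0921616311428745e-05)]) [0.53742704 0.2350109  0.01351955]
w3 w4 (array([0.55078849, 0.23121649, 0.04212932]), [np.float64(6.662298570716953e-05), np.float64(6.662298570715423e-05)]) [0.53827969 0.23488746 0.00462863]
w3 [275.51138833 247.47065613]
s3 [195.28416067 278.45579604]
w4 [275.65145458 247.68646782]
```

Run:
```python
from look import *
L={k:pickle.load(open(f'pics/{k}.pkl','rb')) for k in('w2','w3','w4')}
def pr(k,p):
    c=L[k];x=c['R']@np.array(p)+c['t'];return (x[:2]/x[2]*c['fx']+[c['cx'],c['cy']]).round(1)
e=np.array([np.cos(np.radians(165.2)),np.sin(np.radians(165.2)),0])
for k,T in(('w3',(.6018,.2178,.0121)),('w4',(.6027,.218,.0445))):
    T=np.array(T)
    for dz in(0,.019,.04,.054): print(k,'tool x+11, up',dz,pr(k,T+.011*e+[0,0,dz]))
    im=L[k]['img']
a=L['w3']['img'][210:310,230:322];b=L['w4']['img'][210:310,230:322]
cv2.imwrite('pics/m4.png',cv2.resize(np.hstack([a,b]),None,fx=4.3,fy=4.3,interpolation=cv2.INTER_CUBIC)[:,:,::-1])
```

```text
w3 tool x+11, up 0 [275.5 230.4]
w3 tool x+11, up 0.019 [275.9 243.6]
w3 tool x+11, up 0.04 [276.3 262.1]
w3 tool x+11, up 0.054 [276.7 277.5]
w4 tool x+11, up 0 [275.7 230.6]
w4 tool x+11, up 0.019 [276.1 244. ]
w4 tool x+11, up 0.04 [276.6 262.6]
w4 tool x+11, up 0.054 [277.1 278.1]
```

View pics/m4.png

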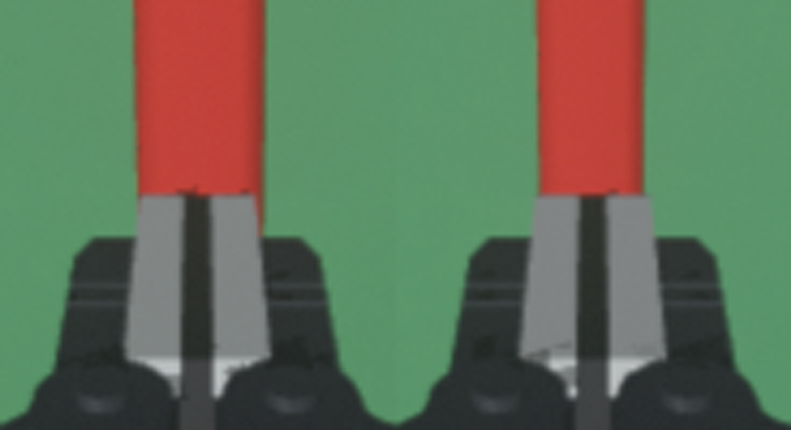

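Both frames show the shut tips at row ~255, while the reported TCP should put their front edge at row ~230. The real tips therefore sit some 20–30 mm higher than I assumed. I'll check the robot's tool data.

Run:
```python
from workcell import bot,sensors
print({k:getattr(bot,k) for k in dir(bot) if not k.startswith('_') and not callable(getattr(bot,k))}); print([k for k in dir(bot) if not k.startswith('_')])
o=sensors.get_obs();print(o['ee_pos'],o['tcp_rot'],o['q'],o['time'])
```

```text
{'pinch_z': 0.0187}
['PlanningError', 'pinch_z']
[0.60193671 0.21776075 0.04269613] [179.49731059   0.20817321 165.22317922] [19.74393205 16.63741699  5.67289173 78.57907972  0.29620442 34.52101934] 12.2
```

Nothing there. I'll measure by touch: lower the shut fingers gently onto the bar's top (≈32 mm) in small steps and read the force.

```bash
python3 -m handwheel '{"gripper":[-1,-1,-1,-1,-1,-1],"slide":[[0,0,8],[0,0,8],[0,0,8],[0,0,6],[0,0,0],[0,0,0]],"yaw":[0,0,0,0,0,0]}' | sed -n '2p;4p'
python3 -m handwheel '{"gripper":[-1,-1,-1],"slide":[[0,0,2],[0,0,0],[0,0,0]],"yaw":[0,0,0]}' | sed -n '2p;4p'
python3 -m handwheel '{"gripper":[-1,-1,-1],"slide":[[0,0,2],[0,0,0],[0,0,0]],"yaw":[0,0,0]}' | sed -n '2p;4p'
```

```text
ee_pos: [0.6013, 0.2177, 0.0113]
wrist_force: [0.5, -0.0, 0.7]
ee_pos: [0.602, 0.2179, 0.0105]
wrist_force: [-0.7, -0.3, 0.3]
ee_pos: [0.6018, 0.2179, 0.0082]
wrist_force: [0.7, -0.4, -0.5]
```

```bash
python3 -m handwheel '{"gripper":[-1,-1],"slide":[[0,0,2],[0,0,0]],"yaw":[0,0]}' | sed -n '2p;4p'
python3 -m handwheel '{"gripper":[-1,-1],"slide":[[0,0,2],[0,0,0]],"yaw":[0,0]}' | sed -n '2p;4p'
python3 -m handwheel '{"gripper":[-1,-1],"slide":[[0,0,2],[0,0,0]],"yaw":[0,0]}' | sed -n '2p;4p'
python3 - <<'E'
from look import *
c=snap('wrist','w5');i=c['img'];print([ (v,i[v,268].tolist()) for v in range(235,275,3)])
E
```

```text
ee_pos: [0.6017, 0.2179, 0.0058]
wrist_force: [0.6, -0.3, 0.4]
ee_pos: [0.602, 0.218, 0.0048]
wrist_force: [-1.9, -1.3, 6.3]
ee_pos: [0.6021, 0.218, 0.0047]
wrist_force: [-8.2, -3.2, 17.4]
[(235, [194, 66, 58]), (238, [194, 67, 59]), (241, [194, 67, 59]), (244, [194, 67, 59]), (247, [194, 67, 59]), (250, [194, 67, 59]), (253, [194, 66, 59]), (256, [132, 129, 128]), (259, [129, 132, 132]), (262, [129, 132, 132]), (265, [128, 132, 132]), (268, [128, 132, 132]), (271, [128, 132, 132]), (274, [128, 132, 132])]
```

Contact comes at ee z ≈ 0.005 on the 32 mm bar top, so the real tips stand ≈27 mm above the reported TCP. Now open, lower to ee z ≈ −0.016 (tips ≈11 mm true), and close.

```bash
python3 -m handwheel '{"gripper":[1,1,1,1,1,1,1,1],"slide":[[0,0,-6],[0,0,0],[0,0,0],[0,0,0],[0,0,0],[0,0,6],[0,0,6],[0,0,6]],"yaw":[0,0,0,0,0,0,0,0]}' | sed -n '2p;4,5p'
python3 -m handwheel '{"gripper":[1,1,-1,-1,-1,-1,-1,-1],"slide":[[0,0,6],[0,0,0],[0,0,0],[0,0,0],[0,0,0],[0,0,0],[0,0,0],[0,0,0]],"yaw":[0,0,0,0,0,0,0,0]}' 80 | sed -n '1,2p;4,6p'
```

```text
ee_pos: [0.6016, 0.2179, -0.0109]
wrist_force: [-0.6, 2.1, 0.9]
opening: 0.0856
time: 15.08
ee_pos: [0.6022, 0.2183, -0.0152]
wrist_force: [0.1, 1.0, -1.0]
opening: 0.0143
grasp_force: 78.6
```

Gripped (14 mm, 79 N). Lift 150 mm, turn to 180°, and look from the side and wrist.

```bash
python3 -m handwheel '{"gripper":[-1,-1,-1,-1,-1,-1,-1,-1],"slide":[[0,0,-10],[0,0,-20],[0,0,-20],[0,0,-20],[0,0,-20],[0,0,-20],[0,0,-20],[0,0,-20]],"yaw":[0,0,0,0,-0.065,-0.065,-0.065,-0.065]}' | sed -n '2,6p'
python3 -m handwheel '{"gripper":[-1,-1,-1,-1,-1,-1,-1,-1],"slide":[[6.4,-33.2,0],[6.4,-33.2,0],[6.4,-33.2,0],[6.4,-33.2,0],[6.4,-33.2,0],[6.4,-33.2,0],[6.4,-33.2,0],[6.4,-33.2,0]],"yaw":[0,0,0,0,0,0,0,0]}' | sed -n '2,6p'
python3 -m handwheel '{"gripper":[-1,-1,-1,-1,-1,-1],"slide":[[6.4,-33.2,0],[6.4,-33.2,0],[6.4,-33.2,0],[6.4,-33.2,0],[0,0,0],[0,0,0]],"yaw":[0,0,0,0,0,0]}' | sed -n '1,6p'
python3 - <<'E'
from look import *
w=snap('wrist','w6')['img'];t=snap('top','t6')['img'];s=snap('side','s6')['img']
cv2.imwrite('pics/m6.png',np.vstack([np.hstack([cv2.resize(w,(400,300)),cv2.resize(s[110:230,210:370],(400,300),interpolation=cv2.INTER_CUBIC)]),
 np.hstack([cv2.resize(t[130:250,270:430],(400,300),interpolation=cv2.INTER_CUBIC),cv2.resize(w[240:420,160:400],(400,300),interpolation=cv2.INTER_CUBIC)])])[:,:,::-1])
E
```

```text
ee_pos: [0.6008, 0.2168, 0.1354]
tcp_rot: [179.6, 0.3, -179.7]
wrist_force: [0.9, 0.4, -3.5]
opening: 0.0143
grasp_force: 78.3
ee_pos: [0.5497, -0.0502, 0.1324]
tcp_rot: [179.6, 0.3, -179.9]
wrist_force: [0.4, -0.4, -2.9]
opening: 0.0139
grasp_force: 78.7
time: 16.92
ee_pos: [0.5245, -0.1832, 0.131]
tcp_rot: [179.6, 0.3, 179.9]
wrist_force: [0.1, -0.3, -3.6]
opening: 0.0141
grasp_force: 78.9
```

View pics/m6.png

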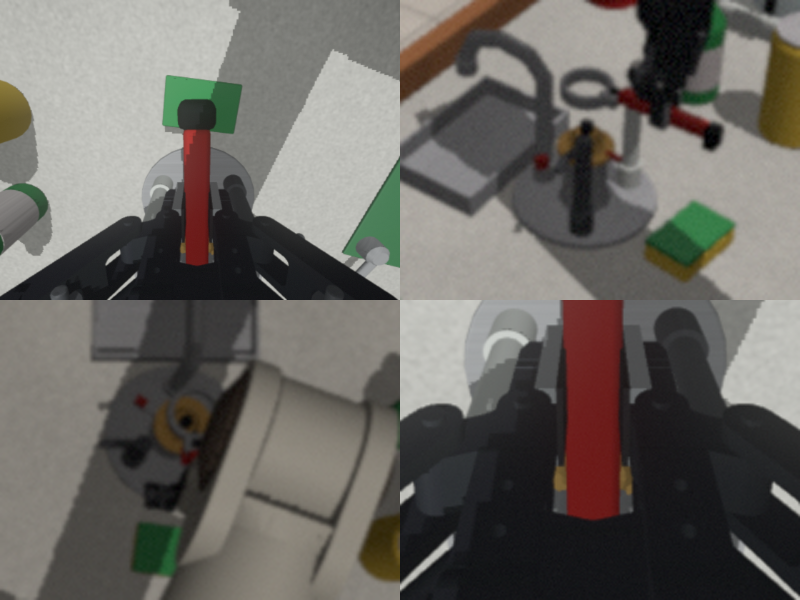

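Held level, with the handle square in the gap; the ring is at side ≈(285,146) above the stem (285,161). I'll check the alignment with model circles overlaid on enlarged top and side crops.

Run:
```python
from look import *
o=sensors.get_obs();print(o['ee_pos'],o['tcp_rot'])
T={'t':pickle.load(open('pics/t6.pkl','rb')),'s':pickle.load(open('pics/s6.pkl','rb')),'t0':pickle.load(open('pics/top0.pkl','rb')),'s0':pickle.load(open('pics/side0.pkl','rb'))}
def pr(c,p):
    x=np.atleast_2d(p)@c['R'].T+c['t'];return x[:,:2]/x[:,2:]*[c['fx'],c['fy']]+[c['cx'],c['cy']]
a=np.linspace(0,2*np.pi,60)
def circ(x,y,z,r):return np.c_[x+r*np.cos(a),y+r*np.sin(a),0*a+z]
def crop(c,x,y,things,w=66,h=50,k=6):
    im=cv2.resize(c['img'][y:y+h,x:x+w,::-1],None,fx=k,fy=k,interpolation=cv2.INTER_CUBIC);im=cv2.convertScaleAbs(im,alpha=1.8)
    for p,col in things:
        q=((pr(c,p)-[x,y]+.5)*k).round().astype(int); cv2.polylines(im,[q.reshape(-1,1,2)],False,col,1)
    return im
z=o['ee_pos'][2]+.0212; rc=(o['ee_pos'][0]+.095,o['ee_pos'][1]); n=(.620,-.181)
R=[(circ(*rc,z+.016,.030),(255,255,0)),(circ(*rc,z+.016,.023),(255,255,0))]
N=[(circ(*n,.084,.033),(0,255,0)),(circ(*n,.114,.004),(0,255,0))]
P=[(circ(n[0]+.058*np.cos(g),n[1]+.058*np.sin(g),.138,.010),(255,0,255)) for g in(2*np.pi/3,-2*np.pi/3)]
m=np.vstack([np.hstack([crop(T['t0'],312,155,N+P),crop(T['s0'],255,135,N+P)]),np.hstack([crop(T['t'],312,155,R),crop(T['s'],255,130,R+N)])])
cv2.imwrite('pics/m7.png',m)
```

```text
[ 0.52525623 -0.18090851  0.13104459] [ 179.57022611    0.27134298 -179.85000325]
```

View pics/m7.png

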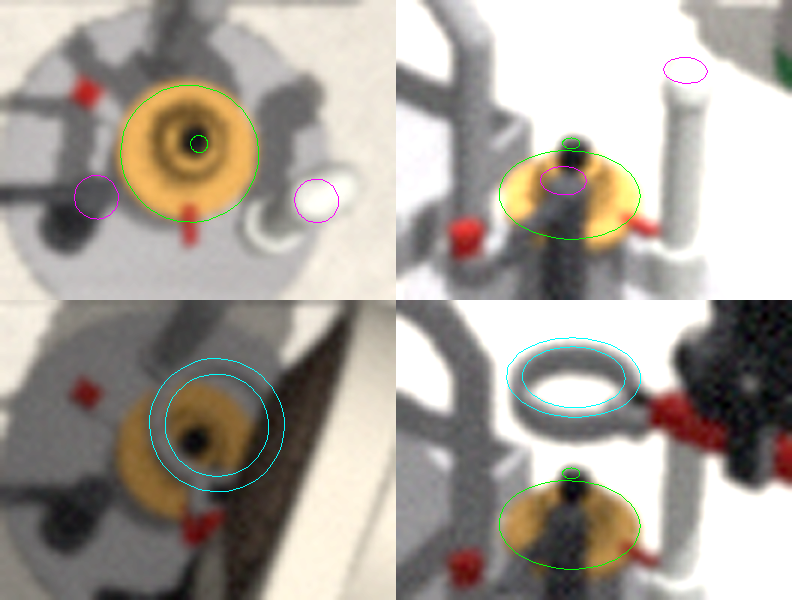

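Overlays: the nut model (0.620,−0.181) fits to within ~1 mm in both views, and the ring outline fits within ~2 mm in top and side. That is inside the taper's capture range. Descending, watching the force.

```bash
python3 -m handwheel '{"gripper":[-1,-1,-1,-1,-1,-1],"slide":[[0,0,10],[0,0,10],[0,0,10],[0,0,8],[0,0,5],[0,0,0]],"yaw":[0,0,0,0,0,0]}' | sed -n '2p;4p'
python3 -m handwheel '{"gripper":[-1,-1,-1],"slide":[[0,0,5],[0,0,5],[0,0,0]],"yaw":[0,0,0]}' | sed -n '2,4p'
python3 -m handwheel '{"gripper":[-1,-1,-1],"slide":[[0,0,4],[0,0,3],[0,0,0]],"yaw":[0,0,0]}' | sed -n '2,4p'
```

```text
ee_pos: [0.5247, -0.1808, 0.086]
wrist_force: [0.7, 0.6, -2.8]
ee_pos: [0.5252, -0.1811, 0.077]
tcp_rot: [179.6, 0.2, -179.9]
wrist_force: [0.4, -0.0, -3.5]
ee_pos: [0.525, -0.1809, 0.0703]
tcp_rot: [179.6, 0.2, -179.9]
wrist_force: [-2.4, 0.8, -2.7]
```

```bash
python3 -m handwheel '{"gripper":[-1,-1,-1],"slide":[[0,0,3],[0,0,0],[0,0,0]],"yaw":[0,0,0]}' | sed -n '2p;4p'
python3 -m handwheel '{"gripper":[-1,-1,-1],"slide":[[0,0,2],[0,0,0],[0,0,0]],"yaw":[0,0,0]}' | sed -n '2p;4p'
python3 -m handwheel '{"gripper":[-1,-1,-1],"slide":[[0,0,2],[0,0,0],[0,0,0]],"yaw":[0,0,0]}' | sed -n '1,2p;4p'
```

```text
ee_pos: [0.5251, -0.1809, 0.0675]
wrist_force: [-2.6, 1.8, -4.5]
ee_pos: [0.5253, -0.181, 0.0657]
wrist_force: [-2.9, 1.2, -3.8]
time: 18.82
ee_pos: [0.5254, -0.1811, 0.0638]
wrist_force: [-2.8, 1.3, -4.2]
```

Ring is down (underside ≈85 mm), pawl load ~3 N. First slip stroke back (counter-clockwise) 0.6 rad along the 95 mm arc, then drive 1.2 rad.

```bash
python3 -m handwheel '{"gripper":[-1,-1,-1,-1,-1,-1],"slide":[[-0.7,-11.4,0.5],[-0.7,-11.4,0],[-0.7,-11.4,0],[-0.7,-11.4,0],[-0.7,-11.4,0],[0,0,0]],"yaw":[-0.12,-0.12,-0.12,-0.12,-0.12,0]}'
python3 -m handwheel '{"gripper":[-1,-1,-1,-1,-1],"slide":[[-0.7,11.4,0],[-0.7,11.4,0],[-0.7,11.4,0],[-0.7,11.4,0],[-0.7,11.4,0]],"yaw":[0.12,0.12,0.12,0.12,0.12]}'
```

```text
time: 19.32
ee_pos: [0.543, -0.2365, 0.063]
tcp_rot: [179.9, 0.4, -145.2]
wrist_force: [-3.5, -1.1, -2.7]
opening: 0.0144
grasp_force: 79.0
time: 19.73
ee_pos: [0.5246, -0.1817, 0.0635]
tcp_rot: [179.7, 0.2, 179.4]
wrist_force: [-5.0, -5.9, -4.3]
opening: 0.014
grasp_force: 79.1
```

The drive bites (≈3–4 N tangential on top of the pawl load). Continue the drive to −0.6 and check the pointer.

```bash
python3 -m handwheel '{"gripper":[-1,-1,-1,-1,-1,-1,-1],"slide":[[-0.7,11.4,0],[-0.7,11.4,0],[-0.7,11.4,0],[-0.7,11.4,0],[-0.7,11.4,0],[0,0,0],[0,0,0]],"yaw":[0.12,0.12,0.12,0.12,0.12,0,0]}'
cat >> look.py <<'E'
def reds(tag,n='top'):
    c=snap(n,tag);i=c['img'].astype(int)
    m=((i[:,:,0]>70)&(i[:,:,0]>2.2*i[:,:,1])&(i[:,:,0]>2.2*i[:,:,2])).astype(np.uint8)
    if n=='top': m[:, :312]=0;m[:,375:]=0;m[:150]=0;m[205:]=0
    else: m[:,:255]=0;m[:,320:]=0;m[:150]=0;m[200:]=0
    k,l,s,ce=cv2.connectedComponentsWithStats(m)
    for j in range(1,k):
        p=onz(c,*ce[j],.084)[:2];d=p-[.620,-.181]
        if s[j][4]>=3: print(n,s[j][:5].tolist(),ce[j].round(1),'r',round(float(np.hypot(*d)),3),'ang',round(float(np.degrees(np.arctan2(d[1],d[0]))),1))
E
python3 - <<'E'
from look import *
reds('t8');reds('s8','side')
E
```

```text
time: 20.32
ee_pos: [0.5411, -0.1274, 0.0636]
tcp_rot: [179.7, -0.0, 145.4]
wrist_force: [-7.6, -5.0, -1.9]
opening: 0.0144
grasp_force: 79.3
side [298, 178, 9, 15, 54] [301.  186.2] r 0.094 ang 154.2
```

```bash
python3 -m handwheel '{"gripper":[-1,-1,-1,-1,-1,-1],"slide":[[-0.7,-11.4,0],[-0.7,-11.4,0],[-0.7,-11.4,0],[-0.7,-11.4,0],[-0.7,-11.4,0],[0,0,0]],"yaw":[-0.12,-0.12,-0.12,-0.12,-0.12,0]}' | sed -n '2,4p'
python3 -m handwheel '{"gripper":[-1,-1,-1,-1,-1,-1],"slide":[[-0.7,-11.4,0],[-0.7,-11.4,0],[-0.7,-11.4,0],[-0.7,-11.4,0],[-0.7,-11.4,0],[0,0,0]],"yaw":[-0.12,-0.12,-0.12,-0.12,-0.12,0]}' | sed -n '2,4p'
python3 -m handwheel '{"gripper":[-1,-1,-1,-1,-1],"slide":[[-0.7,11.4,0],[-0.7,11.4,0],[-0.7,11.4,0],[-0.7,11.4,0],[-0.7,11.4,0]],"yaw":[0.12,0.12,0.12,0.12,0.12]}' | sed -n '2,4p'
python3 -c "
from workcell import sensors;o=sensors.get_obs();print(o['wrist_force'],o['torque'])"
```

```text
ee_pos: [0.5254, -0.1818, 0.0634]
tcp_rot: [179.6, 0.3, -179.8]
wrist_force: [-3.3, 2.4, -2.6]
ee_pos: [0.5431, -0.2355, 0.0629]
tcp_rot: [179.8, 0.4, -145.6]
wrist_force: [-3.2, -0.4, -3.3]
ee_pos: [0.5247, -0.1811, 0.0635]
tcp_rot: [179.7, 0.2, 179.1]
wrist_force: [-5.5, -6.7, -2.3]
[-5.48716593 -6.65079831 -2.31311667] [-1.44549842  1.16427174 -0.40028201]
```

```bash
python3 -m handwheel '{"gripper":[-1,-1,-1],"slide":[[-0.7,11.4,0],[-0.7,11.4,0],[-0.7,11.4,0]],"yaw":[0.12,0.12,0.12]}' | sed -n '2,4p'
python3 -m handwheel '{"gripper":[-1,-1],"slide":[[-0.2,5.7,0],[0,0,0]],"yaw":[0.06,0]}' | sed -n '2,4p'
python3 -m handwheel '{"gripper":[-1,-1],"slide":[[-0.2,5.7,0],[0,0,0]],"yaw":[0.06,0]}' | sed -n '2,4p'
python3 -m handwheel '{"gripper":[-1,-1],"slide":[[-0.2,5.7,0],[0,0,0]],"yaw":[0.06,0]}' | sed -n '1,4p'
python3 - <<'E'
from look import *
c=snap('top','t9');i=c['img'].astype(int)
R=np.clip(i[:,:,0]-np.maximum(i[:,:,1],i[:,:,2]),0,None)/(i.sum(2)+1);print(c['img'][165:175:2,318:334:3,0])
ys,xs=np.where((R>.25)[155:205,310:372]);print(sorted(zip((ys+155).tolist(),(xs+310).tolist())))
print(sensors.get_obs()['wrist_force'])
E
```

```text
ee_pos: [0.5306, -0.1472, 0.0636]
tcp_rot: [179.7, 0.0, 158.5]
wrist_force: [-6.1, -6.5, -3.4]
ee_pos: [0.5332, -0.1416, 0.0636]
tcp_rot: [179.7, 0.0, 155.2]
wrist_force: [-6.7, -7.7, -3.0]
ee_pos: [0.5355, -0.1367, 0.0636]
tcp_rot: [179.6, -0.0, 151.8]
wrist_force: [-7.0, -7.2, -2.6]
time: 22.58
ee_pos: [0.5383, -0.1317, 0.0636]
tcp_rot: [179.6, -0.0, 148.3]
wrist_force: [-8.0, -6.5, -2.9]
[[ 61  58  47  25  60 112]
 [ 57  55  28  28  79 119]
 [ 57  51  25  28 102 122]
 [ 57  41  23  33 112 126]
 [ 57  33  28  41 125 128]]
[]
[-7.09555404 -5.08683175 -2.76831048]
```

No stop felt yet; third stroke: slip back 1.15 rad, then drive watching for the stop.

```bash
python3 -m handwheel '{"gripper":[-1,-1,-1,-1,-1,-1],"slide":[[-0.7,-11.4,0],[-0.7,-11.4,0],[-0.7,-11.4,0],[-0.7,-11.4,0],[-0.7,-11.4,0],[0,0,0]],"yaw":[-0.12,-0.12,-0.12,-0.12,-0.12,0]}' | sed -n '2,4p'
python3 - <<'E'
from look import *
for n in('top','side'):
    c=snap(n,n[0]+'10');i=c['img'].astype(int)
    m=((i[:,:,0]>1.7*i[:,:,1])&(i[:,:,0]>1.7*i[:,:,2])&(i[:,:,0]>45)).astype(np.uint8)
    k,l,s,ce=cv2.connectedComponentsWithStats(m)
    x0,x1,y0,y1=(310,375,150,205) if n=='top' else (250,325,145,205)
    for j in range(1,k):
        if s[j][4]>=3 and x0<ce[j][0]<x1 and y0<ce[j][1]<y1:
            d=onz(c,*ce[j],.084)[:2]-[.620,-.181];print(n,s[j].tolist(),ce[j].round(1),np.hypot(*d).round(3),np.degrees(np.arctan2(d[1],d[0])).round(1))
E
python3 -m handwheel '{"gripper":[-1,-1,-1,-1,-1,-1],"slide":[[-0.7,-11.4,0],[-0.7,-11.4,0],[-0.7,-11.4,0],[-0.7,-11.4,0],[-0.7,-11.4,0],[0,0,0]],"yaw":[-0.12,-0.12,-0.12,-0.12,-0.12,0]}' | sed -n '1,4p'
```

```text
ee_pos: [0.5259, -0.187, 0.0633]
tcp_rot: [179.6, 0.3, -176.7]
wrist_force: [-5.0, 2.1, -2.5]
top [324, 169, 5, 4, 13] [326.1 170.3] 0.056 60.8
top [328, 175, 5, 3, 11] [330. 176.] 0.039 73.7
top [343, 193, 3, 5, 12] [343.8 194.6] 0.042 -176.8
side [296, 165, 13, 9, 65] [301.7 169.1] 0.052 -155.6
side [317, 171, 16, 12, 91] [323.9 177. ] 0.119 -166.2
side [264, 172, 5, 6, 27] [266.1 174.4] 0.059 70.3
side [272, 173, 2, 2, 3] [272.3 173.3] 0.043 78.3
time: 23.73
ee_pos: [0.5468, -0.24, 0.0629]
tcp_rot: [179.9, 0.4, -142.2]
wrist_force: [-5.4, -1.6, -2.5]
```

Top view shows the mark at 60.8° and pointer at 73.7°, so ≈0.25 rad is left. Drive in small rows until the force steps up.

```bash
python3 -m handwheel '{"gripper":[-1,-1,-1],"slide":[[-0.4,7.6,0],[-0.4,7.6,0],[0,0,0]],"yaw":[0.08,0.08,0]}' | sed -n '2,4p'
python3 -m handwheel '{"gripper":[-1,-1],"slide":[[-0.4,7.6,0],[0,0,0]],"yaw":[0.08,0]}' | sed -n '2,4p'
python3 -m handwheel '{"gripper":[-1,-1],"slide":[[-0.2,5.7,0],[0,0,0]],"yaw":[0.06,0]}' | sed -n '2,4p'
python3 -c "
from look import *
c=snap('top','t11');i=c['img'].astype(int)
m=((i[:,:,0]>1.7*i[:,:,1])&(i[:,:,0]>1.7*i[:,:,2])&(i[:,:,0]>45)).astype(np.uint8)
m[:150]=0;m[188:]=0;m[:,:310]=0;m[:,345:]=0
k,l,s,ce=cv2.connectedComponentsWithStats(m);print([(s[j][4],ce[j],(lambda d:np.degrees(np.arctan2(d[1],d[0])).round(1))(onz(c,*ce[j],.084)[:2]-[.620,-.181])) for j in range(1,k) if s[j][4]>2])"
```

```text
ee_pos: [0.5374, -0.2255, 0.0633]
tcp_rot: [179.8, 0.4, -152.1]
wrist_force: [-3.3, -4.1, -5.0]
ee_pos: [0.5337, -0.2196, 0.0635]
tcp_rot: [179.9, 0.3, -156.7]
wrist_force: [-6.2, -8.3, -3.1]
ee_pos: [0.5316, -0.2145, 0.0635]
tcp_rot: [179.8, 0.3, -160.1]
wrist_force: [-6.9, -8.3, -2.5]
[(np.int32(19), array([326.05263158, 170.15789474]), np.float64(60.5)), (np.int32(11), array([330.27272727, 175.18181818]), np.float64(70.0))]
```

```bash
python3 -m handwheel '{"gripper":[-1,-1],"slide":[[-0.2,5.7,0],[0,0,0]],"yaw":[0.06,0]}' | sed -n '2,4p'
python3 -m handwheel '{"gripper":[-1,-1],"slide":[[-0.2,5.7,0],[0,0,0]],"yaw":[0.06,0]}' | sed -n '2,4p'
python3 -m handwheel '{"gripper":[-1,-1],"slide":[[0,2.8,0],[0,0,0]],"yaw":[0.03,0]}' | sed -n '2,4p'
python3 -m handwheel '{"gripper":[-1,-1],"slide":[[0,2.8,0],[0,0,0]],"yaw":[0.03,0]}' | sed -n '2,4p'
```

```text
ee_pos: [0.5296, -0.2091, 0.0634]
tcp_rot: [179.8, 0.2, -163.6]
wrist_force: [-7.0, -9.0, -2.6]
ee_pos: [0.5281, -0.2035, 0.0634]
tcp_rot: [179.8, 0.2, -167.0]
wrist_force: [-7.8, -8.0, -2.5]
ee_pos: [0.5274, -0.201, 0.0634]
tcp_rot: [179.8, 0.2, -168.6]
wrist_force: [-7.7, -8.6, -2.4]
ee_pos: [0.5269, -0.1982, 0.0634]
tcp_rot: [179.8, 0.2, -170.4]
wrist_force: [-7.4, -7.8, -2.6]
```

```bash
python3 -m handwheel '{"gripper":[-1,-1],"slide":[[0,2.8,0],[0,0,0]],"yaw":[0.03,0]}' | sed -n '2,4p'
python3 -m handwheel '{"gripper":[-1,-1],"slide":[[0,2.8,0],[0,0,0]],"yaw":[0.03,0]}' | sed -n '2,4p'
cat >> look.py <<'E'
def ptr(tag):
    c=snap('top',tag);i=c['img'].astype(int)
    m=((i[:,:,0]>1.7*i[:,:,1])&(i[:,:,0]>1.7*i[:,:,2])&(i[:,:,0]>45)).astype(np.uint8)
    m[:150]=0;m[188:]=0;m[:,:310]=0;m[:,345:]=0
    k,l,s,ce=cv2.connectedComponentsWithStats(m)
    for j in range(1,k):
        d=onz(c,*ce[j],.084)[:2]-[.620,-.181];print(s[j][4],ce[j].round(1),np.hypot(*d).round(3),np.degrees(np.arctan2(d[1],d[0])).round(1))
E
python3 -c "
from look import *
ptr('t12');o=sensors.get_obs();print(o['time'],o['torque'])"
```

```text
ee_pos: [0.5264, -0.1955, 0.0634]
tcp_rot: [179.8, 0.2, -172.1]
wrist_force: [-7.4, -6.8, -2.8]
ee_pos: [0.5256, -0.193, 0.0634]
tcp_rot: [179.8, 0.2, -173.8]
wrist_force: [-9.7, -9.3, -2.2]
29 [328.4 171.3] 0.049 59.8
25.4167 [-1.81439043  2.01449866 -0.32285371]
```

Pointer and mark have merged at 59.8°. A touch more, to feel the stop.

```bash
python3 -m handwheel '{"gripper":[-1,-1],"slide":[[0,2.8,0],[0,0,0]],"yaw":[0.03,0]}' | sed -n '2,4p'
python3 -m handwheel '{"gripper":[-1,-1],"slide":[[0,2.8,0],[0,0,0]],"yaw":[0.03,0]}' | sed -n '2,4p'
python3 -c "
from look import *
ptr('t13');o=sensors.get_obs();print(o['time'],o['torque'],o['wrist_force'])"
```

```text
ee_pos: [0.5249, -0.1904, 0.0634]
tcp_rot: [179.8, 0.1, -175.5]
wrist_force: [-12.2, -10.7, -0.9]
ee_pos: [0.5245, -0.1878, 0.0634]
tcp_rot: [179.8, 0.1, -177.3]
wrist_force: [-12.4, -10.9, -1.5]
29 [328.4 171.4] 0.049 60.1
25.8 [-2.18278333  2.34924377 -0.29746432] [-11.46698311 -11.57886358  -1.45622283]
```

```bash
python3 -m handwheel '{"gripper":[-1,-1],"slide":[[0,3.8,0],[0,0,0]],"yaw":[0.04,0]}' | sed -n '2,4p'
python3 -m handwheel '{"gripper":[-1,-1],"slide":[[0,3.8,0],[0,0,0]],"yaw":[0.04,0]}' | sed -n '2,4p'
python3 - <<'E'
from look import *
ptr('t14')
t0=[pickle.load(open(f'pics/{k}.pkl','rb'))['img'] for k in('t11','t12','t13','t14')]
s=snap('side','s14')['img']
f=lambda a:cv2.convertScaleAbs(cv2.resize(a[:,:,::-1],(400,300),interpolation=cv2.INTER_CUBIC),alpha=1.8)
cv2.imwrite('pics/m14.png',np.vstack([np.hstack([f(t0[1][155:200,312:372]),f(t0[3][155:200,312:372])]),np.hstack([f(t0[0][155:200,312:372]),f(s[140:200,240:320])])]))
E
```

```text
ee_pos: [0.5243, -0.1842, 0.0635]
tcp_rot: [179.8, 0.1, -179.6]
wrist_force: [-11.0, -11.7, -0.7]
ee_pos: [0.5243, -0.1806, 0.0635]
tcp_rot: [179.8, 0.1, 178.1]
wrist_force: [-12.3, -12.6, -1.2]
30 [329.  171.7] 0.047 59.9
```

View pics/m14.png

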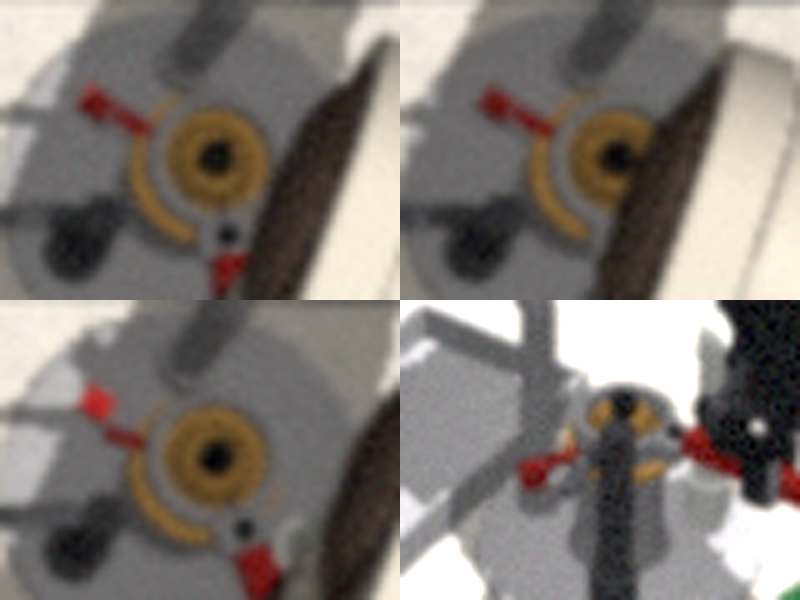

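The crops show the red pointer running straight into the red mark, unmoved between the last frames: the nut is at its stop. Ease the load with a small back-turn, then lift the ring straight off.

```bash
python3 -m handwheel '{"gripper":[-1,-1,-1],"slide":[[-0.2,-7.6,0],[-0.2,-3.8,0],[0,0,0]],"yaw":[-0.08,-0.04,0]}' | sed -n '2,5p'
python3 -m handwheel '{"gripper":[-1,-1,-1,-1],"slide":[[0,0,-4],[0,0,-5],[0,0,-5],[0,0,-5]],"yaw":[0,0,0,0]}' | sed -n '2,5p'
python3 -m handwheel '{"gripper":[-1,-1,-1,-1,-1,-1,-1],"slide":[[0,0,-8],[0,0,-10],[0,0,-10],[0,0,-10],[0,0,-10],[0,0,-10],[0,0,0]],"yaw":[0,0,0,0,0,0,0]}' | sed -n '1,6p'
python3 - <<'E'
from look import *
ptr('t15')
snap('side','s15');c=snap('wrist','w15')
for k in('w6','w15'):
    im=pickle.load(open(f'pics/{k}.pkl','rb'))['img'].astype(int)
    for v in range(185,300,25):
        x=np.where((im[v,:,0]>1.8*im[v,:,1])&(im[v,:,0]>40))[0];x=x[(x>220)&(x<340)]
        print(k,v,(x.min(),x.max()) if len(x) else None)
E
```

```text
ee_pos: [0.5257, -0.1916, 0.0633]
tcp_rot: [179.7, 0.2, -174.7]
wrist_force: [-7.5, -6.8, -1.8]
opening: 0.0141
ee_pos: [0.527, -0.1901, 0.0829]
tcp_rot: [179.6, 0.4, -174.6]
wrist_force: [0.0, -0.7, -3.1]
opening: 0.0143
time: 27.4
ee_pos: [0.5273, -0.1917, 0.1431]
tcp_rot: [179.7, 0.5, -174.2]
wrist_force: [0.2, -0.1, -2.7]
opening: 0.0143
grasp_force: 79.5
29 [328.9 171.8] 0.047 60.3
w6 185 (np.int64(257), np.int64(292))
w6 210 (np.int64(257), np.int64(293))
w6 235 (np.int64(258), np.int64(292))
w6 260 (np.int64(258), np.int64(293))
w6 285 (np.int64(260), np.int64(291))
w15 185 (np.int64(258), np.int64(293))
w15 210 (np.int64(257), np.int64(293))
w15 235 (np.int64(258), np.int64(292))
w15 260 (np.int64(258), np.int64(293))
w15 285 (np.int64(259), np.int64(291))
```

Run:
```python
from look import *
n=np.array([.620,-.181])
for k in('t10','t11','t12','t13','t14','t15'):
    c=pickle.load(open(f'pics/{k}.pkl','rb'));i=c['img'].astype(float)
    pt=[];mk=[]
    for v in range(160,190):
        for u in range(315,345):
            R=i[v,u]; w=max(R[0]-1.5*max(R[1],R[2]),0)/(R.sum()+1)
            d=onz(c,u,v,.082)[:2]-n; r=np.hypot(*d)
            if w>0.03:(pt if .033<r<.045 else mk if .049<r<.064 else []).append((w,*d))
    f=lambda a:np.degrees(np.arctan2(*(np.average(np.array(a)[:,1:],axis=0,weights=np.array(a)[:,0])[::-1]))).round(1) if a else None
    print(k,'pointer',f(pt),len(pt),'mark',f(mk),len(mk))
```

```text
t10 pointer 73.2 9 mark 60.3 15
t11 pointer 69.7 9 mark 60.0 19
t12 pointer 58.9 11 mark 60.1 17
t13 pointer 58.7 10 mark 60.1 16
t14 pointer 58.8 10 mark 60.3 15
t15 pointer 58.7 10 mark 60.1 17
```

The pointer has sat at its final angle (58.7°, mark 60.1°, same within measurement) since t12, so the nut is fully home. Carry the wrench back over the board.

```bash
python3 -m handwheel '{"gripper":[-1,-1,-1,-1,-1,-1,-1,-1],"slide":[[-9.6,33.3,0],[-9.6,33.3,0],[-9.6,33.3,0],[-9.6,33.3,0],[-9.6,33.3,0],[-9.6,33.3,0],[-9.6,33.3,0],[-9.6,33.3,0]],"yaw":[0,0,0,0,0,0,0,0]}' | sed -n '2,3p'
python3 -m handwheel '{"gripper":[-1,-1,-1,-1,-1,-1,-1,-1],"slide":[[-9.6,33.3,0],[-9.6,33.3,0],[-9.6,33.3,0],[-9.6,33.3,0],[0,0,0],[0,0,0],[0,0,0],[0,0,0]],"yaw":[0,0,0,0,0.09,0.09,0.09,0.09]}' | sed -n '2,3p'
python3 -m handwheel '{"gripper":[-1,-1,-1,-1,-1,-1,-1],"slide":[[0,0,20],[0,0,20],[0,0,20],[0,0,20],[0,0,20],[0,0,20],[0,0,0]],"yaw":[0,0,0,0,0,0,0]}'
```

```text
ee_pos: [0.5753, 0.0831, 0.1417]
tcp_rot: [179.6, 0.3, -174.2]
ee_pos: [0.5998, 0.2182, 0.1423]
tcp_rot: [179.6, 0.1, 165.0]
time: 29.47
ee_pos: [0.598, 0.2177, 0.0181]
tcp_rot: [179.8, -0.2, 165.2]
wrist_force: [-0.9, -0.9, -4.3]
opening: 0.0145
grasp_force: 79.4
```

```bash
python3 -m handwheel '{"gripper":[-1,-1,-1,-1],"slide":[[0,0,12],[0,0,12],[0,0,6],[0,0,0]],"yaw":[0,0,0,0]}' | sed -n '2,4p'
python3 -m handwheel '{"gripper":[-1,-1,-1],"slide":[[0,0,3],[0,0,0],[0,0,0]],"yaw":[0,0,0]}' | sed -n '2,4p'
python3 -m handwheel '{"gripper":[-1,-1,-1],"slide":[[0,0,2],[0,0,0],[0,0,0]],"yaw":[0,0,0]}' | sed -n '2,4p'
python3 -m handwheel '{"gripper":[-1,-1,-1],"slide":[[0,0,1.5],[0,0,0],[0,0,0]],"yaw":[0,0,0]}' | sed -n '2,4p'
```

```text
ee_pos: [0.6002, 0.2187, -0.0079]
tcp_rot: [179.6, 0.1, 165.2]
wrist_force: [0.1, 0.4, -2.8]
ee_pos: [0.6013, 0.2191, -0.0087]
tcp_rot: [179.5, 0.2, 165.2]
wrist_force: [0.5, -1.0, -3.4]
ee_pos: [0.601, 0.219, -0.0112]
tcp_rot: [179.5, 0.2, 165.2]
wrist_force: [-0.5, 0.2, -3.4]
ee_pos: [0.601, 0.219, -0.0129]
tcp_rot: [179.5, 0.2, 165.2]
wrist_force: [0.0, 0.2, -3.0]
```

```bash
python3 -m handwheel '{"gripper":[-1,-1,-1],"slide":[[0,0,1],[0,0,0],[0,0,0]],"yaw":[0,0,0]}' | sed -n '2p;4p'
python3 -m handwheel '{"gripper":[-1,-1,-1],"slide":[[0,0,1],[0,0,0],[0,0,0]],"yaw":[0,0,0]}' | sed -n '2p;4p'
python3 -m handwheel '{"gripper":[-1,-1,-1],"slide":[[0,0,1],[0,0,0],[0,0,0]],"yaw":[0,0,0]}' | sed -n '2p;4p'
```

```text
ee_pos: [0.601, 0.219, -0.0139]
wrist_force: [0.4, 0.6, -2.8]
ee_pos: [0.601, 0.219, -0.0149]
wrist_force: [-0.2, -0.2, -3.0]
ee_pos: [0.6011, 0.219, -0.0153]
wrist_force: [-2.6, -0.5, 2.5]
```

Touched down (force went −3 → +2.5 N). Release, rise straight up, and verify.

```bash
python3 -m handwheel '{"gripper":[-0.4,0,0.5,1,1,1,1,1],"slide":[[0,0,0],[0,0,0],[0,0,0],[0,0,0],[0,0,0],[0,0,0],[0,0,-10],[0,0,-20]],"yaw":[0,0,0,0,0,0,0,0]}' | sed -n '2p;4,6p'
python3 -m handwheel '{"gripper":[1,1,1,1,1,1,1,1],"slide":[[0,0,-25],[0,0,-30],[0,0,-30],[0,0,-30],[0,0,-30],[0,0,-20],[0,0,0],[0,0,0]],"yaw":[0,0,0,0,0,0,0,0]}' | sed -n '1,2p;4,6p'
python3 - <<'E'
from look import *
c=snap('wrist','w16');t=snap('top','t16');s=snap('side','s16');ptr('t17')
print('wrist red',[b for b in redbox(c['img']) if b[4]>300])
print('ref w2',[b for b in redbox(pickle.load(open('pics/w2.pkl','rb'))['img']) if b[4]>300])
im=c['img'].astype(int);b=max(redbox(c['img'])[0:],key=lambda q:q[4] if 240<q[5]<320 else 0)
top=onz(c,b[5],b[1],.032);bot=onz(c,b[5],b[1]+b[3],.032);print('bar ends',top,bot,np.linalg.norm(top-bot))
a,bb=[pickle.load(open(f'pics/{k}.pkl','rb'))['img'].astype(int) for k in('side0','s16')]
m=(np.abs(a-bb).sum(2)>90).astype(np.uint8);k,l,st,ce=cv2.connectedComponentsWithStats(cv2.morphologyEx(m,cv2.MORPH_OPEN,np.ones((3,3))))
print('changed',[(st[j].tolist()) for j in range(1,k) if st[j][4]>25])
E
```

```text
ee_pos: [0.5993, 0.2182, 0.0124]
wrist_force: [-0.0, 0.2, 0.3]
opening: 0.0856
grasp_force: 0.0
time: 32.63
ee_pos: [0.6007, 0.2178, 0.1813]
wrist_force: [-0.2, 0.3, -1.8]
opening: 0.0857
grasp_force: 0.0
37 [329.  171.5] 0.047 59.4
wrist red [(268, 138, 15, 97, 1338, np.float64(274.5), np.float64(186.0))]
ref w2 [(274, 148, 19, 106, 1683, np.float64(282.8), np.float64(199.3))]
bar ends [0.55132027 0.23133447 0.032     ] [0.65308621 0.20448698 0.032     ] 0.10524777243841077
changed [[105, 0, 128, 109, 7850], [176, 1, 9, 6, 43], [231, 0, 190, 102, 8184], [506, 0, 54, 51, 1641], [497, 24, 8, 9, 58], [325, 36, 235, 301, 30370], [229, 53, 78, 47, 1346], [556, 53, 4, 29, 102], [223, 65, 14, 10, 67], [104, 85, 114, 168, 8083], [446, 86, 114, 74, 4550], [357, 94, 6, 19, 68], [329, 97, 7, 8, 51], [337, 102, 16, 14, 121], [344, 129, 14, 18, 217], [95, 193, 36, 26, 262], [190, 214, 368, 206, 15605], [283, 230, 19, 11, 141], [514, 254, 37, 57, 1441], [464, 275, 24, 51, 529], [541, 307, 19, 39, 433]]
```

The bar measures 105 mm at its resting height (spec 106), so the wrench is flat and back in its old place. The pointer is at the mark, and the gripper is clear and empty.

```bash
python3 -c "
from workcell import ticket;print(ticket.job_done())"
```

```text
the job is handed in; nothing more can be done
None
```

The nut is at its stop with the red pointer at the red mark, the wrench is back flat on the green board, the gripper touched nothing else that I saw, and the job was handed in at about 33 s.

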